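Free the clamped bead tray and stack it on its organiser

TASK

Lift the sprung clamp arm of the sloping sorting stand past its hold-open point so that it stands open by itself, and leave it open. Then take the bead tray off the slope and set it down gently, level, on top of the bead organiser, fully home between the four corner lips. Do not drop the tray, and leave the hoops, the tea glass holder and the bodkin case where they are.

Things in the scene. Friction and masses are not known exactly. Their poses are not given: they have to be found in the camera images.
- stand: Plywood sorting stand, fixed, base 180 (x) x 190 (y) mm. Origin: centre of its underside, z up. Its board, 200 mm long and 190 wide, slopes 30 degrees, rising to the stand's +x from its low front edge at x -85, z 30 mm; the board's normal is (-0.5, 0, 0.866). Two stops 12 mm high, 18 wide, at y +-66 mm hold the tray's lower long side; the 114 mm between them is free for a finger.
- stand_rest (a point): Point on the board's surface under the middle of the tray at the start, axes as the stand's: 75 mm up the slope from the front edge.
- clamp (a joint): Clamp arm's angle, rad: 0 = shut, parallel to the board, pressing the tray; 1.85 = fully open at its stop. Over-centre spring: below 0.9 it pulls shut, beyond 0.9 it swings open by itself and stays. Lifting the handle takes about 4 to 5 N, less towards 0.9. Aluminium bar 16 mm wide, 6 thick, on the stand's middle plane (y = 0); its rubber foot presses the middle of the tray's lid.
- clamp_handle (a point): Centre of the clamp arm's wooden cross handle, a cylinder 18 mm across and 40 mm long, its length along the stand's y, 147 mm from the hinge axis. Shut, it lies beyond the tray's lower side, 50 mm off the board. It moves on a circle about the hinge; pinched by its two flat ends it turns between the fingers.
- clamp_hinge (a point): Point on the hinge axis of the clamp arm (axis along the stand's y), 170 mm up the slope from the front edge and 50 mm off the board. Opening moves the handle up and then over towards the stand's +x.
- tray: The clamped bead tray: closed box of translucent purple plastic, 52 mm (its x) by 150 mm (its y) by 32 mm (its z), about 180 g. Origin: centre of its underside, z out of its lid. At the start it lies on the slope with x pointing up the slope and y along the stand's y, below the clamp's foot. To be gripped across the 52 mm; end for end it is the same.
- organiser: Organiser: two more such trays on a foot, in one fixed stack, 72 mm (x) by 172 mm (y), same plastic. Origin: centre of its underside, z up; its long side is y.
- organiser_top (a point): Middle of the organiser's flat top, 72 mm above the table: the place of the tray's underside, tray's y along the organiser's y (either way round). Four corner lips 8 mm high leave 59 mm (x) by 157 mm (y) between them; along the long sides they stand only beyond 64 mm from the middle, so fingers have room between them.
- hoop_outer: Bystander: outer wooden hoop, 150 mm across, 12 mm high, lying flat. Origin: centre of its underside.
- hoop_inner: Bystander: inner wooden hoop, 127 mm across, 14 mm high, nested in the other. Origin: centre of its underside.
- tea_holder: Bystander: white ceramic tea glass holder, 76 mm across, 85 mm high, with a handle. Origin: centre of its underside.
- bodkin_case: Bystander: flat case with a steel bodkin, 30 x 105 x 21 mm. Origin: centre of its underside.
Not all that is in view belongs to the job. Of the things like the tray, leave any that is green or turquoise; of the rest the larger one is meant.

How it is judged:
By the outcome, as a careful person would: the job done as asked, in the order asked, and still so for the second after the job is handed in, with the robot touching nothing.
It also fails if it takes over 67 s, if anything falls off the work surface, if the arm or the gripper's body presses on something with over 40 N, if the wrist force passes 120 N, or if a joint passes its speed limit or range.

ROBOT

A 7-joint arm with a two-finger parallel gripper is mounted at the origin on the work surface. World frame = base frame: x ahead of the robot, y to its left, z up, the work surface at z = 0. Lengths are in m, angles in rad, forces in N, time in s.
With the tool pointing down it reaches from about 0.4 to 0.9 m from the base axis. Payload 5.6 kg.
Tool frame: the origin (TCP) lies midway between the tips of the shut fingers; the grasp point (between the pads) lies 19 mm behind it; z points along the fingers, y is the line along which they close (so a half turn about z gives the same grasp; the last joint's range is limited). The gripper opens to 92 mm and grips with 3 to 60 N. Pads are 20 mm wide; open, the fingers measure 128 mm over their backs; the gripper's body (75 mm by 189 mm) begins 69 mm behind the grasp point.
Start: joints at [1.142, 0.468, -0.012, 1.603, 0.006, 1.071, -0.056], TCP at [0.245, -0.602, 0.179] pointing down, gripper open.
Joint ranges: [-2.53, 2.53], [-0.31, 2.02], [-1.57, 1.55], [0.28, 2.44], [-1.29, 4.43], [0.15, 1.84], [-2.92, 2.92]. Speed limits (rad/s): [2.57, 2.57, 3.14, 3.14, 3.14, 3.14, 3.14].

INTERFACE

Orientations are given as a 3x3 rotation matrix whose columns are the frame's x, y, z axes.
In Python, from station import env, effector, solver, viewer, workorder, search_frame, tip_of gives the robot as it stands. Calls block until the motion is done:
- env.reach(position, orientation): joint-space move of the TCP to a pose.
- env.movel(position, frame=None, rate=0.15): straight line of the TCP; frame=None keeps the orientation; rate is the mean speed in m/s.
- env.goto_joints(angles): joint-space move.
- effector.release() and effector.grasp(squeeze=None): open the fingers fully, or close them until they stop; squeeze is the grip in N (None keeps the last).
- env.pause(seconds).
- solver.inverse_kinematics(position, orientation): joint angles nearest the present ones, or None.
- env.sense(): the state.
- viewer.read_camera(name): name is "scene" or "top" or "wrist"; returns (picture, depth): 400x640x3 uint8, red, green, blue; 400x640 float32, m along the optical axis (not along the pixel's ray), 0 where there is no reading.
- viewer.camera_info(name): a dict with "intrinsics" (3x3 intrinsics, pixels), "eye" and "rotation" of the camera in the world; the wrist camera has in their place "T_tool_cam" (4x4, takes a point from camera to tool coordinates, whose origin is the TCP and whose axes are the flange's). Camera axes: x right, y up, looking along -z (the intrinsics and any distortion apply to the point x, -y, -z); pixel columns grow to the right and rows downward; lengths in m; the calibration is good to about 2 mm. A picture is of the moment at which its call begins: read the wrist's pose just before it. camera_info takes no time and is no camera call.
A pose or a line that the arm cannot do raises env.PlanningError and nothing moves.
- workorder.finish_job(): hands the job in; it is judged then, once.
Trained networks look in the newest picture that a camera, given by its name, has taken for a name from the list of things; names that differ only in an ending like _2 or _b are one class to them, and where a whole thing is asked for, a point or a joint stands for the part that bears it (a point fixed in the world has none). Each returns a list of dicts, best first, with "score" (0 to 1); they miss things now and then, are a little off and sometimes report something else, mostly with a low value. They report only what shows in the picture. A call takes as long as a camera call. They do not tell look-alikes from the thing itself.
- search_frame(camera, name): "at" ([x, y, z] in m, in world coordinates, good to about 4 mm: the middle of the surface that is visible of it).
- tip_of(camera, name): "at" ([x, y, z] in m, in world coordinates, good to about 4 mm: a listed point, or the origin of a listed thing).
The state is a dict: "t": time; "joint_positions": joint angles; "joint_velocities": joint speeds; "tau": joint torques, N m; "ee_pos": TCP position; "tcp_rot": TCP orientation; "wrist_force": force on the tool from outside, world axes, zero at the start; "moment": the same for the moment, N m; "gripper_width": finger opening in m; "grasp_force": force on a finger pad.
Only numpy, scipy, OpenCV 4.12 (cv2) and the standard library are available. Lean on these libraries where they do the work, as an engineer would, in place of code of your own. Each camera call takes 0.05 s, during which the arm holds its last target. There are 200 camera calls.

## Working session

There is one attempt and no reset: what is moved stays moved. The work goes in short steps, each a Python script; the robot and the scene stay as the last script left them, time stands still between calls to the robot, and variables do not carry over. Pictures are saved under pics/ and viewed, at most 13 in all, crops included, and the job is handed in when it is done.

```bash
ls; mkdir -p pics; python3 - <<'E'
from station import env, effector, solver, viewer, workorder, search_frame, tip_of
import cv2,numpy as np
print(env.sense()['t'])
for c in ["scene","top"]:
    p,d=viewer.read_camera(c); cv2.imwrite(f"pics/{c}0.png",p[:,:,::-1]); np.save(f"pics/{c}0.npy",d)
    i=viewer.camera_info(c); print(c,{k:np.round(v,3).tolist() if not isinstance(v,str) else v for k,v in i.items()})
    for n in ["stand","stand_rest","clamp_handle","clamp_hinge","tray","organiser","organiser_top","tea_holder","bodkin_case","hoop_outer"]:
        print(n,[(np.round(r['at'],3).tolist(),round(r['score'],2)) for r in tip_of(c,n)][:4])
print(env.sense()['t'])
E
```

```text
pics
0.0
scene {'intrinsics': [[368.739, 0.0, 316.271], [0.0, 368.739, 199.005], [0.0, 0.0, 1.0]], 'eye': [1.01, -0.332, 0.966], 'rotation': [[0.593, -0.666, 0.453], [0.805, 0.484, -0.342], [0.009, 0.567, 0.823]]}
stand [([0.549, 0.193, 0.002], 0.74)]
stand_rest [([0.523, 0.199, 0.07], 0.64)]
clamp_handle [([0.458, 0.216, 0.082], 0.7)]
clamp_hinge [([0.582, 0.186, 0.154], 0.51)]
tray [([0.529, 0.198, 0.066], 0.89), ([0.337, 0.222, 0.022], 0.77), ([0.762, 0.238, 0.02], 0.64), ([0.318, 0.387, 0.032], 0.56)]
organiser [([0.532, -0.236, 0.002], 0.93)]
organiser_top [([0.534, -0.239, 0.073], 0.86)]
tea_holder [([0.807, 0.038, 0.002], 0.8)]
bodkin_case [([0.532, 0.508, -0.004], 0.75)]
hoop_outer []
top {'intrinsics': [[435.277, 0.0, 318.873], [0.0, 435.277, 196.218], [0.0, 0.0, 1.0]], 'eye': [0.315, 0.015, 1.675], 'rotation': [[0.004, 0.989, -0.149], [-1.0, 0.005, 0.001], [0.001, 0.149, 0.989]]}
stand [([0.547, 0.195, 0.0], 0.91)]
stand_rest [([0.524, 0.205, 0.061], 0.67)]
clamp_handle [([0.46, 0.223, 0.085], 0.7)]
clamp_hinge [([0.581, 0.184, 0.157], 0.59)]
tray [([0.315, 0.388, 0.034], 0.68), ([0.527, 0.2, 0.069], 0.57), ([0.76, 0.243, 0.024], 0.55), ([0.34, 0.227, 0.022], 0.48)]
organiser [([0.53, -0.238, -0.002], 0.64)]
organiser_top [([0.531, -0.237, 0.067], 0.65), ([0.546, 0.198, -0.002], 0.2)]
tea_holder [([0.808, 0.04, -0.004], 0.61)]
bodkin_case [([0.536, 0.512, -0.001], 0.47)]
hoop_outer [([0.529, -0.457, -0.005], 0.56)]
1.1
```

View pics/scene0.png

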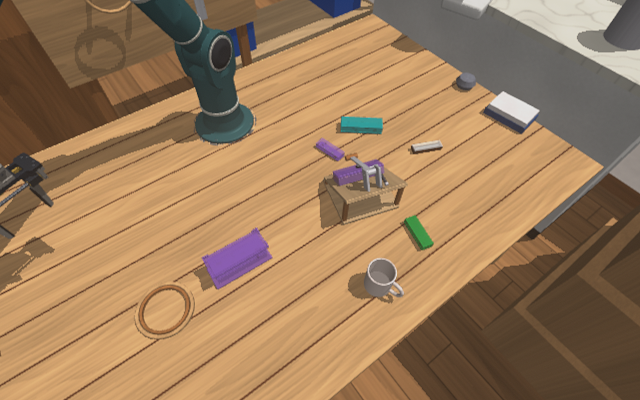

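View pics/top0.png

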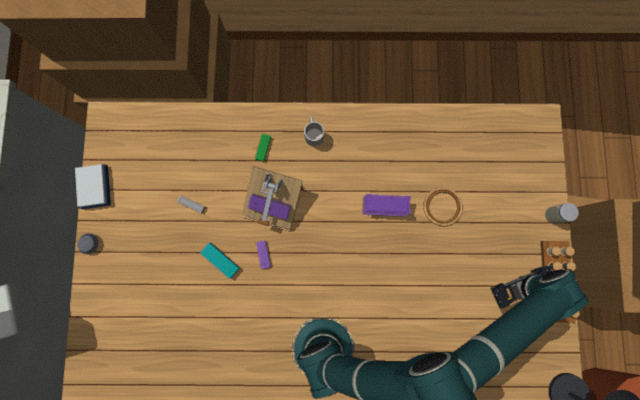

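The look-alikes in the scene picture are:
- purple tray on the stand under the clamp, about (358,173)
- small purple tray, (329,149)
- turquoise tray, (361,125)
- green tray, (418,232)

The tray on the stand fits: it is purple, the larger of the two purple ones, and clamped. The organiser is at (238,258). I'll confirm with a crop and measure the yaws.

```bash
cat > h.py <<'E'
from station import env, effector, solver, viewer, workorder, search_frame, tip_of
import cv2,numpy as np
def cloud(c,d,info,pose=None):
    K=info['intrinsics'];v,u=np.indices(d.shape)
    P=np.stack([(u-K[0,2])/K[0,0]*d,-(v-K[1,2])/K[1,1]*d,-d],-1)
    if pose is None: return P@np.array(info['rotation']).T+np.array(info['eye'])
    T=np.array(info['T_tool_cam']); P=P@T[:3,:3].T+T[:3,3]
    return P@np.array(pose[1]).T+np.array(pose[0])
def purple(p):
    h=cv2.cvtColor(p,cv2.COLOR_RGB2HSV); return (h[...,0]>125)&(h[...,0]<160)&(h[...,1]>90)
def Rz(a): c,s=np.cos(a),np.sin(a); return np.array([[c,-s,0],[s,c,0],[0,0,1.]])
E
python3 - <<'E'
from h import *
for c in ["scene","top"]:
    p=cv2.imread(f"pics/{c}0.png")[:,:,::-1].copy(); d=np.load(f"pics/{c}0.npy"); i={k:np.array(v) for k,v in viewer.camera_info(c).items() if k in('intrinsics','eye','rotation')}
    W=cloud(c,d,i); m=purple(p)&(d>0)
    for nm,ctr,r,zl in [("tray",(.525,.2),.1,.05),("org",(.532,-.237),.13,.06),("small",(.338,.225),.08,.012)]:
        s=m&(np.hypot(W[...,0]-ctr[0],W[...,1]-ctr[1])<r)&(W[...,2]>zl)
        P=W[s]
        (cx,cy),(w,h),a=cv2.minAreaRect(P[:,:2].astype(np.float32)); 
        print(c,nm,len(P),"rect",round(cx,3),round(cy,3),round(w,3),round(h,3),round(a,1),"z",np.percentile(P[:,2],[5,50,95]).round(3))
p=cv2.imread("pics/scene0.png")[85:260,290:450]; cv2.imwrite("pics/crop0.png",cv2.resize(p,None,fx=3.4,fy=3.4,interpolation=cv2.INTER_CUBIC))
E
```

```text
scene tray 220 rect 0.513 0.199 0.146 0.043 75.5 z [0.084 0.096 0.106]
scene org 1391 rect 0.532 -0.238 0.163 0.068 87.6 z [0.067 0.07  0.074]
scene small 152 rect 0.348 0.223 0.097 0.026 13.0 z [0.014 0.018 0.022]
top tray 470 rect 0.514 0.197 0.147 0.051 72.7 z [0.085 0.097 0.109]
top org 778 rect 0.528 -0.239 0.165 0.066 87.7 z [0.067 0.074 0.081]
top small 213 rect 0.341 0.224 0.098 0.032 12.8 z [0.017 0.023 0.03 ]
```

View pics/crop0.png

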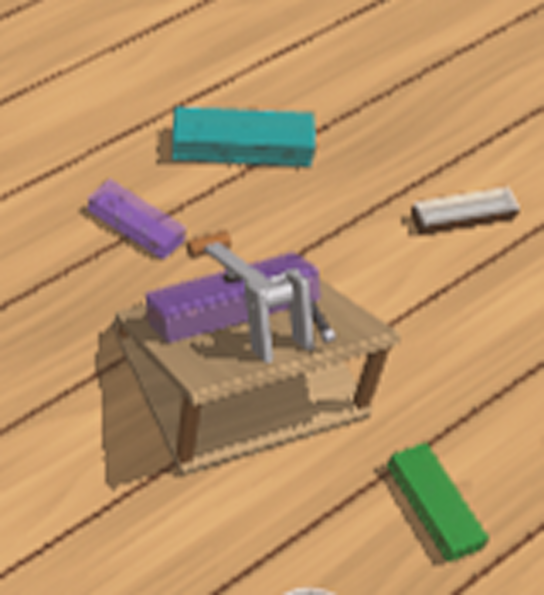

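The crop confirms it: the clamped purple tray sits on the stand under the clamp's foot, with the smaller purple one loose behind it. The stand's yaw is about -16° and the organiser's about -2.4°. Next I plan the motion and go above the handle.

```bash
cat >> h.py <<'E'
YAW=np.radians(-16.); S0=np.array([.548,.194,0]); RS=Rz(YAW)
def st(s,n,y=0): # slope coords -> world
    return S0+RS@np.array([-.085+s*.8660-n*.5,y,.03+s*.5+n*.8660])
def handle(q): return st(.17-.147*np.cos(q),.05+.147*np.sin(q))
DOWN=np.array([[1,0,0],[0,-1,0],[0,0,-1.]])
def ry(a): c,s=np.cos(a),np.sin(a); return np.array([[c,0,s],[0,1,0],[-s,0,c]])
E
python3 - <<'E'
from h import *
tip=.019
for k in (0,np.pi):
    RH=RS@DOWN@Rz(k)
    print("handle",k,[None if (q:=solver.inverse_kinematics(handle(a)+[0,0,dz-tip],RH)) is None else np.round(q,2).tolist() for a,dz in [(0,.1),(0,0),(.6,0),(1.2,0),(1.7,0),(1.7,.1)]])
    z=np.array([.5,0,-.866]);
    y=np.array([.866,0,.5])*(1 if k==0 else -1)
    RT=RS@np.stack([np.cross(y,z),y,z],1)
    print("tray",k,[None if (q:=solver.inverse_kinematics(st(.075,n),RT)) is None else np.round(q,2).tolist() for n in(.005,.05,.12)])
    RO=Rz(np.radians(-2.4))@DOWN@Rz(np.pi/2+k)
    print("org",k,[None if (q:=solver.inverse_kinematics(np.array([.531,-.238,z_]),RO)) is None else np.round(q,2).tolist() for z_ in(.077,.18)])
    i=viewer.camera_info("wrist"); 
print(np.round(i['T_tool_cam'],3).tolist(),np.round(i['intrinsics'],1).tolist(), env.sense()['t'])
E
```

```text
handle 0 [[0.27, 0.43, -0.97, 1.91, 0.41, 1.02, -2.72], [0.09, 0.52, -0.74, 1.99, 0.48, 0.81, -2.78], [0.31, 0.46, -1.05, 1.95, 0.47, 1.0, -2.81], [0.31, 0.36, -0.99, 1.81, 0.33, 1.15, -2.63], [0.24, 0.37, -0.84, 1.66, 0.29, 1.25, -2.51], [0.31, 0.33, -0.95, 1.5, 0.27, 1.45, -2.5]]
tray 0 [[-0.69, 0.36, -0.01, 2.23, 1.11, 0.49, -1.97], [-0.53, 0.28, -0.23, 2.23, 1.03, 0.6, -1.89], [-0.39, 0.16, -0.45, 2.21, 0.86, 0.74, -1.75]]
org 0 [[0.18, 0.48, 0.23, 1.87, -0.15, 0.81, -2.69], [0.23, 0.35, 0.17, 1.78, -0.07, 1.01, -2.76]]
handle 3.141592653589793 [[0.35, 0.49, -1.09, 1.9, 0.5, 1.06, 0.35], [0.35, 0.73, -1.14, 1.98, 0.81, 0.99, 0.09], [0.36, 0.51, -1.13, 1.95, 0.54, 1.03, 0.28], [0.42, 0.44, -1.16, 1.81, 0.44, 1.18, 0.42], [0.37, 0.44, -1.05, 1.65, 0.4, 1.28, 0.54], [0.35, 0.35, -1.01, 1.5, 0.3, 1.46, 0.62]]
tray 3.141592653589793 [[-0.12, 0.46, -0.68, 2.2, 1.32, 0.74, 1.05], [0.03, 0.42, -0.89, 2.2, 1.24, 0.83, 1.12], [0.3, 0.42, -1.29, 2.18, 1.15, 1.02, 1.19]]
org 3.141592653589793 [[0.66, 0.52, -0.39, 1.83, 0.25, 0.84, 0.11], [0.69, 0.39, -0.41, 1.75, 0.18, 1.04, 0.17]]
[[-0.001, 0.963, 0.269, 0.075], [1.0, 0.001, -0.0, -0.001], [-0.001, 0.269, -0.963, -0.206], [0.0, 0.0, 0.0, 1.0]] [[324.1, 0.0, 316.4], [0.0, 324.1, 198.6], [0.0, 0.0, 1.0]] 1.1
```

```bash
python3 - <<'E'
from h import *
RH=RS@DOWN@Rz(np.pi)
env.reach(handle(0)+[-.0,0,.14-.019],RH)
s=env.sense(); p,d=viewer.read_camera("wrist"); cv2.imwrite("pics/w1.png",p[:,:,::-1])
print(s['t'],np.round(s['ee_pos'],3),np.round(s['wrist_force'],1))
for n in ["clamp_handle","clamp_hinge","stand_rest","stand","tray"]:
    print(n,[(np.round(r['at'],3).tolist(),round(r['score'],2)) for r in tip_of("wrist",n)][:2])
print("expect",handle(0),st(.17,.05),st(.075,0))
W=cloud("wrist",d,viewer.camera_info("wrist"),(s['ee_pos'],s['tcp_rot']))
m=purple(p)&(d>0)&(np.hypot(W[...,0]-.515,W[...,1]-.2)<.1)&(W[...,2]>.05); P=W[m]
print(len(P),cv2.minAreaRect(P[:,:2].astype(np.float32)))
hs=cv2.cvtColor(p,cv2.COLOR_RGB2HSV)
w=(d>0)&(hs[...,1]>90)&~purple(p)&(np.hypot(W[...,0]-.4615,W[...,1]-.219)<.035)&(W[...,2]>.06)&(W[...,2]<.11); P=W[w]
if len(P)>10: print(len(P),P.mean(0),P[:,2].max(),cv2.minAreaRect(P[:,:2].astype(np.float32)))
E
```

```text
4.0833 [0.462 0.218 0.206] [ 0.1  0.3 -0.1]
clamp_handle [([0.455, 0.221, 0.085], 0.58)]
clamp_hinge []
stand_rest []
stand [([0.544, 0.194, -0.004], 0.82)]
tray [([0.756, 0.241, 0.025], 0.88), ([0.344, 0.229, 0.022], 0.78)]
expect [0.46140762 0.21882996 0.0848    ] [0.58377816 0.18374078 0.1583    ] [0.5287267  0.19952653 0.0675    ]
6824 ((0.48481783270835876, 0.21026095747947693), (0.14818735420703888, 0.10925696045160294), 72.08438873291016)
630 [0.45625576 0.22105167 0.09171685] 0.09513879458087239 ((0.4576229751110077, 0.2207852602005005), (0.038878075778484344, 0.017933661118149757), 73.86238098144531)
```

View pics/w1.png

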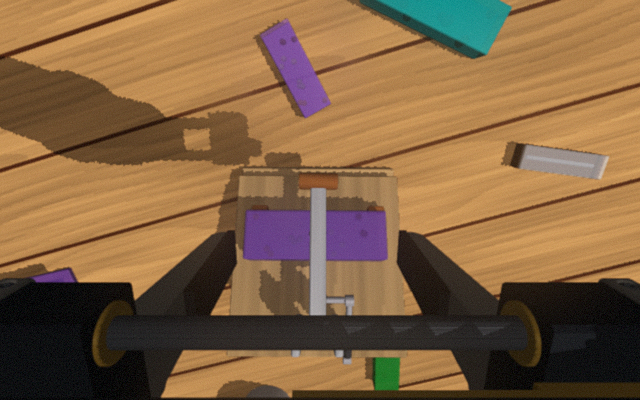

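Handle at (319,182), centred between the fingers; tray at (315,235) with the bar across it. I'll pinch the handle and swing it open.

```bash
sed -i 's/S0=np.array(\[.548,.194,0\])/S0=np.array([.545,.1955,0])/' h.py; python3 - <<'E'
from h import *
t=np.array([0,0,-.019])
env.movel(handle(0)+t,rate=.12)
effector.grasp(squeeze=25)
s=env.sense(); print(s['t'],s['gripper_width'],s['grasp_force'],np.round(s['wrist_force'],1))
for q in (.15,.4,.65,.9,1.15,1.4,1.65,1.8):
    env.movel(handle(q)+t,rate=.08)
    s=env.sense(); print(q,round(s['t'],2),round(s['gripper_width'],4),round(float(s['grasp_force']),1),np.round(s['wrist_force'],1))
    if s['gripper_width']<.03: break
E
```

```text
7.05 0.0006903201940443047 0.0 [-0.1 -0.7 -0.4]
0.15 7.47 0.0005 0.0 [0.2 0.4 0.8]
```

```bash
python3 - <<'E'
from h import *
s=env.sense(); p,d=viewer.read_camera("wrist"); cv2.imwrite("pics/w2.png",p[:,:,::-1])
print(np.round(s['ee_pos'],4),np.round(s['tcp_rot'],2).tolist(), handle(0),handle(.15))
viewer.read_camera("scene")
for c in ["wrist","scene","top"]:
    if c!="wrist": viewer.read_camera(c)
    print([(np.round(r['at'],3).tolist(),round(r['score'],2)) for r in tip_of(c,"clamp_handle")][:2])
E
```

```text
[0.4495 0.2231 0.0863] [[-0.96, 0.28, 0.0], [0.28, 0.96, 0.0], [-0.0, 0.0, -1.0]] [0.45840762 0.22032996 0.0848    ] [0.4492235  0.22296347 0.1046491 ]
[([0.461, 0.226, 0.086], 0.71)]
[([0.459, 0.221, 0.084], 0.68)]
[([0.806, 0.04, -0.004], 0.63)]
```

View pics/w2.png

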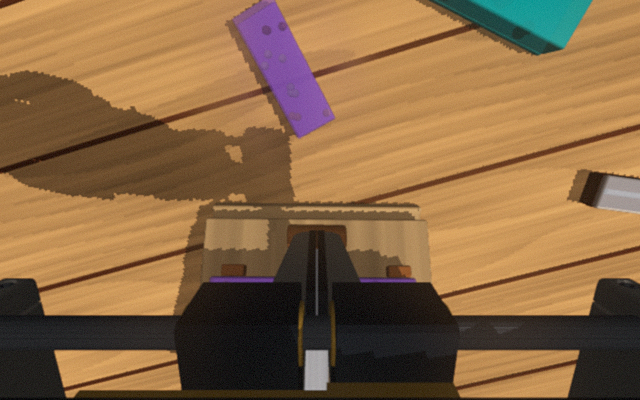

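```bash
python3 - <<'E'
from h import *
s=env.sense(); i=viewer.camera_info("wrist"); T=np.array(i['T_tool_cam']); K=np.array(i['intrinsics'])
def proj(w):
    c=np.linalg.inv(T)@np.r_[np.array(s['tcp_rot']).T@(np.array(w)-s['ee_pos']),1]; c=c[:3]*[1,-1,-1]; return np.round((K@c)[:2]/c[2],1),round(c[2],3)
print("tcp",proj(s['ee_pos']),"handle",proj([.4584,.2203,.0848]), {k:v for k,v in i.items() if k not in('T_tool_cam','intrinsics')})
p,d=viewer.read_camera("wrist"); W=cloud("wrist",d,i,(s['ee_pos'],s['tcp_rot']))
for r in range(205,350,8): print(r,p[r,318],np.round(d[r,318],3),np.round(W[r,318],3),p[r,330],np.round(W[r,330],3))
p,d=viewer.read_camera("scene");i2=viewer.camera_info("scene")
p=p[100:220,280:440]; cv2.imwrite("pics/s2.png",cv2.resize(p[:,:,::-1],None,fx=5,fy=5,interpolation=cv2.INTER_CUBIC))
E
```

```text
tcp (array([316.6, 225.8]), np.float64(0.219)) handle (array([316.7, 238.7]), np.float64(0.223)) {}
205 [80 61 39] 0.298 [0.458 0.222 0.007] [82 63 41] [0.461 0.232 0.006]
213 [106  83  53] 0.294 [0.464 0.22  0.012] [133 101  66] [0.467 0.23  0.012]
221 [161 129  84] 0.276 [0.465 0.22  0.031] [154 121  79] [0.467 0.229 0.031]
229 [76 52 30] 0.216 [0.45  0.224 0.09 ] [74 48 24] [0.453 0.231 0.089]
237 [33 23  7] 0.171 [0.439 0.227 0.132] [58 55 43] [0.441 0.233 0.13 ]
245 [43 31 27] 0.161 [0.439 0.227 0.143] [52 48 41] [0.441 0.232 0.141]
253 [39 29 26] 0.152 [0.438 0.227 0.152] [51 43 36] [0.44  0.232 0.152]
261 [36 34 30] 0.145 [0.439 0.226 0.159] [52 44 40] [0.439 0.232 0.162]
269 [38 35 34] 0.138 [0.439 0.227 0.167] [48 44 35] [0.44  0.231 0.168]
277 [37 35 35] 0.131 [0.439 0.227 0.174] [43 40 30] [0.439 0.231 0.176]
285 [35 34 35] 0.125 [0.439 0.226 0.18 ] [42 41 34] [0.44  0.231 0.181]
293 [35 34 34] 0.121 [0.44  0.226 0.185] [48 38 35] [0.439 0.231 0.188]
301 [38 36 38] 0.122 [0.443 0.225 0.184] [45 35 27] [0.421 0.235 0.221]
309 [31 30 28] 0.123 [0.446 0.224 0.184] [50 39 21] [0.421 0.234 0.224]
317 [17 17 13] 0.079 [0.423 0.231 0.223] [45 36 27] [0.423 0.234 0.224]
325 [34 31 37] 0.078 [0.424 0.231 0.225] [42 37 30] [0.425 0.233 0.225]
333 [32 40 37] 0.076 [0.425 0.23  0.227] [39 34 31] [0.425 0.233 0.227]
341 [36 37 38] 0.076 [0.426 0.23  0.227] [44 43 38] [0.426 0.233 0.228]
349 [54 53 54] 0.078 [0.429 0.229 0.227] [43 38 36] [0.429 0.232 0.228]
```

View pics/s2.png

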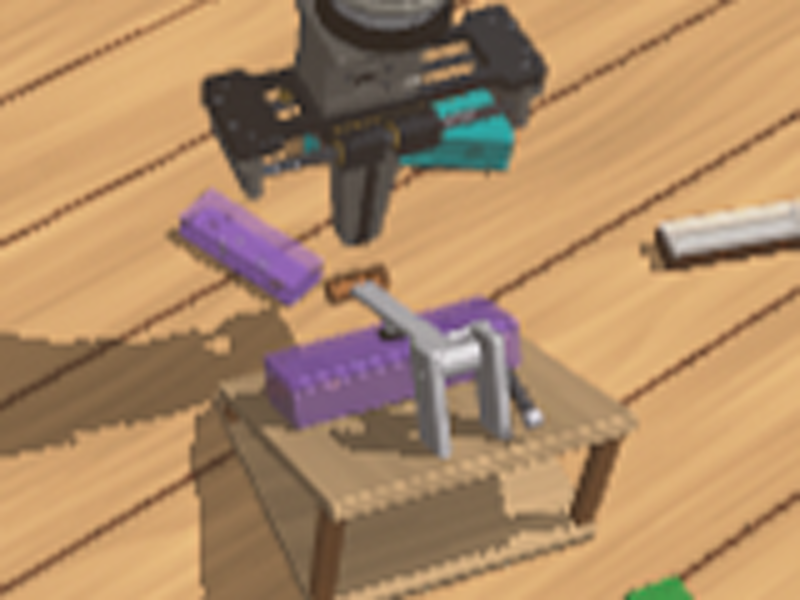

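```bash
python3 - <<'E'
from h import *
s=env.sense(); print(s['ee_pos'],s['joint_positions'])
p,d=viewer.read_camera("scene");i=viewer.camera_info("scene");W=cloud("scene",d,i)
m=(d>0)&(np.hypot(W[...,0]-.4495,W[...,1]-.2231)<.03)&(p.max(-1)<95)&(W[...,2]>.07)
P=W[m]; print(len(P),np.percentile(P[:,2],[0,2,10]),P[P[:,2]<P[:,2].min()+.012].round(3))
E
```

```text
[0.44913947 0.22292036 0.0854835 ] [ 0.25953196  0.57489963 -0.99775831  1.99364551  0.61641917  0.91083493
  0.22579233]
370 [0.08250569 0.1282261  0.14452323] [[0.45  0.202 0.086]
 [0.451 0.202 0.083]]
```

```bash
python3 - <<'E'
from h import *
def look(tag):
    s=env.sense(); e=np.array(s['ee_pos']); R=np.array(s['tcp_rot'])
    for c in("scene","wrist"):
        p,d=viewer.read_camera(c);W=cloud(c,d,viewer.camera_info(c),None if c=="scene" else (e,R))
        L=(W-e)@R   # tool coords
        m=(d>0)&(p.max(-1)<100)&(abs(L[...,0])<.02)&(abs(L[...,1])<.07)&(L[...,2]>-.1)&(L[...,2]<.012)
        P=L[m]; print(tag,c,len(P),"z top pct",np.percentile(P[:,2],[90,97,99,100]).round(3) if len(P) else '')
        if len(P):
            Q=P[P[:,2]>np.percentile(P[:,2],97)-.006]; print(Q[::max(1,len(Q)//6)].round(3).tolist())
    print(s['t'],s['gripper_width'],e.round(4))
env.movel(handle(0)+[0,0,.08],rate=.15); look("shut")
effector.release(); look("open")
E
```

```text
shut scene 176 z top pct [-0.045 -0.04  -0.037 -0.034]
[[0.003, -0.013, -0.041], [-0.009, 0.0, -0.044], [-0.008, 0.011, -0.04], [-0.01, -0.009, -0.044], [-0.007, 0.002, -0.038], [-0.01, -0.006, -0.039], [-0.009, 0.005, -0.034]]
shut wrist 4031 z top pct [-0.05  -0.041 -0.038 -0.036]
[[0.011, -0.004, -0.037], [0.01, 0.005, -0.037], [0.01, -0.01, -0.039], [0.01, -0.006, -0.042], [0.011, -0.004, -0.046], [0.011, 0.0, -0.046], [0.01, -0.011, -0.046]]
8.6583 0.0001835237227787488 [0.458  0.2198 0.1642]
open scene 231 z top pct [-0.046 -0.039 -0.036 -0.034]
[[0.009, 0.046, -0.044], [0.01, 0.047, -0.034], [-0.005, 0.046, -0.044], [-0.01, 0.047, -0.044], [-0.005, 0.047, -0.036], [-0.008, 0.046, -0.035], [-0.009, -0.05, -0.045], [-0.009, -0.05, -0.041]]
open wrist 7654 z top pct [-0.049 -0.041 -0.038 -0.036]
[[0.011, -0.05, -0.036], [0.01, -0.053, -0.041], [0.011, -0.047, -0.046], [0.01, 0.056, -0.047], [0.004, 0.046, -0.043], [-0.004, -0.046, -0.04], [-0.009, 0.046, -0.046]]
10.1333 0.09170731175170466 [0.4584 0.2203 0.1648]
```

The pictures show the fingertips ending 35 mm short of the reported TCP, and both cameras agree on it. That is why the grasp closed above the handle. I'll correct for it (grasp point 54 mm behind the reported TCP) and try again.

```bash
echo 'TIP=.035; GR=.054' >> h.py; python3 - <<'E'
from h import *
t=np.array([0,0,-GR])
z=np.array([.5,0,-.866]); y=-np.array([.866,0,.5]); RT=RS@np.stack([np.cross(y,z),y,z],1)
print([solver.inverse_kinematics(p,R) is not None for p,R in [(st(.075,.005-TIP),RT),(np.array([.53,-.238,.042]),Rz(np.radians(-2.4))@DOWN@Rz(1.5*np.pi))]])
env.movel(handle(0)+t,rate=.12)
effector.grasp(squeeze=25)
s=env.sense(); print(s['t'],s['gripper_width'],s['grasp_force'],np.round(s['wrist_force'],1))
if s['gripper_width']>.03:
  for q in (.15,.4,.65,.9,1.15,1.4,1.65,1.8):
    env.movel(handle(q)+t,rate=.1)
    s=env.sense(); print(q,round(s['t'],2),round(s['gripper_width'],4),round(float(s['grasp_force']),1),np.round(s['wrist_force'],1))
    if s['gripper_width']<.03: break
E
```

```text
[True, True]
12.3333 0.03976048313511086 24.99983310699463 [-1.   0.7 -0.4]
0.15 12.7 0.0397 25.0 [ 1.4  3.3 -3.6]
0.4 13.22 0.0392 25.0 [-0.   3.6 -2.9]
0.65 13.73 0.0399 25.0 [-0.6  5.5 -1.7]
0.9 14.25 0.0399 25.0 [-1.8  5.4  0.7]
1.15 14.77 0.0397 25.0 [-1.6  5.   3.5]
1.4 15.28 0.0395 25.0 [-2.8  2.3  6.8]
1.65 15.8 0.0395 25.0 [-0.4  1.6  7.1]
1.8 16.17 0.0402 25.0 [0.8 0.4 8.2]
```

```bash
cat >> h.py <<'E'
_z=np.array([.5,0,-.866]); _y=-np.array([.866,0,.5]); RT=RS@np.stack([np.cross(_y,_z),_y,_z],1); RT,_r=np.linalg.qr(RT); RT=RT@np.diag(np.sign(np.diag(_r)))
def slope(W):
    L=(W-S0)@RS-[-.085,0,.03]
    return np.stack([L[...,0]*.866+L[...,2]*.5,L[...,1],-.5*L[...,0]+.866*L[...,2]],-1) # s,y,n
E
python3 - <<'E'
from h import *
effector.release()
t=np.array([0,0,-GR])
h=handle(1.8)+t
env.movel(h+[0,0,.06],rate=.2)
env.movel(h+RS@np.array([-.16,0,.06]),rate=.25)
env.reach(st(.06,.14-TIP),RT)
s=env.sense(); p,d=viewer.read_camera("wrist"); cv2.imwrite("pics/w3.png",p[:,:,::-1])
print(s['t'],np.round(s['wrist_force'],1),slope(np.array(s['ee_pos'])))
L=slope(cloud("wrist",d,viewer.camera_info("wrist"),(s['ee_pos'],s['tcp_rot'])))
m=purple(p)&(d>0)&(abs(L[...,2]-.032)<.006)&(abs(L[...,1])<.1)&(L[...,0]>.02)&(L[...,0]<.13);P=L[m]
print(len(P),"s,y,n pct",np.percentile(P,[1,50,99],axis=0).round(4).tolist(),cv2.minAreaRect(P[:,:2].astype(np.float32)))
m=(d>0)&(abs(L[...,1])<.04)&(L[...,2]>.08)&(L[...,0]>.12)&(L[...,0]<.3);P=L[m];print("arm",len(P),np.percentile(P,[1,50,99],axis=0).round(3).tolist() if len(P) else '')
p,d=viewer.read_camera("scene"); L=slope(cloud("scene",d,viewer.camera_info("scene")))
m=(d>0)&(abs(L[...,1])<.03)&(L[...,2]>.07)&(L[...,0]>.15)&(L[...,0]<.3);P=L[m];print("arm scene",len(P),P[::max(1,len(P)//25)].round(3).tolist())
cv2.imwrite("pics/s3.png",cv2.resize(p[60:220,260:460,::-1],None,fx=4,fy=3.7))
E
```

```text
19.25 [-0.2 -0.3 -0.2] [0.06059727 0.00029088 0.10460263]
9235 s,y,n pct [[0.0496, -0.0767, 0.0308], [0.0745, -0.0116, 0.0325], [0.0993, 0.0683, 0.0342]] ((0.07436403632164001, -0.0037572458386421204), (0.14772620797157288, 0.05131915956735611), 89.4843521118164)
arm 11104 [[0.12, -0.032, 0.081], [0.136, -0.014, 0.233], [0.203, 0.025, 0.254]]
arm scene 512 [[0.154, 0.028, 0.27], [0.153, -0.0, 0.268], [0.154, 0.005, 0.265], [0.152, 0.002, 0.263], [0.156, -0.003, 0.262], [0.153, -0.005, 0.259], [0.152, -0.004, 0.256], [0.153, -0.027, 0.257], [0.212, 0.001, 0.198], [0.217, 0.017, 0.193], [0.215, -0.015, 0.195], [0.216, -0.005, 0.19], [0.216, 0.008, 0.184], [0.218, -0.012, 0.185], [0.206, 0.006, 0.172], [0.203, -0.005, 0.163], [0.205, -0.006, 0.156], [0.201, 0.003, 0.147], [0.195, -0.001, 0.138], [0.192, 0.005, 0.127], [0.194, -0.008, 0.12], [0.188, 0.002, 0.107], [0.184, -0.009, 0.097], [0.179, 0.025, 0.08], [0.182, 0.002, 0.081], [0.176, -0.007, 0.076]]
```

View pics/s3.png

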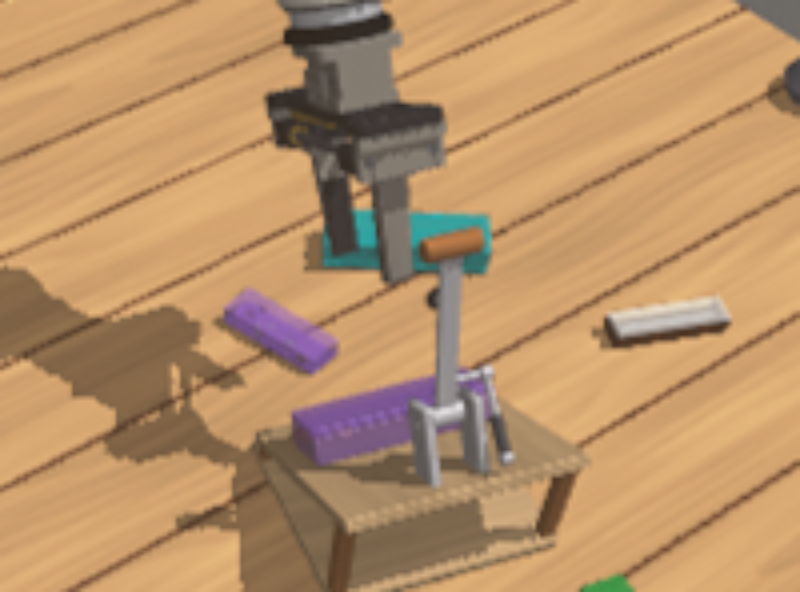

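View pics/w3.png

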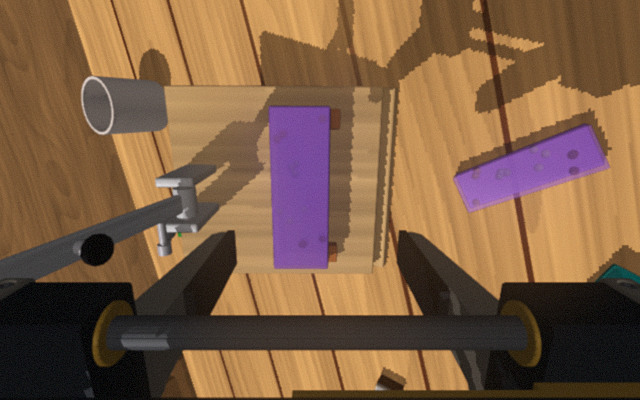

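The clamp stands open by itself: bar at about (455,330) in the scene crop, foot clear. In the wrist picture the tray is at (300,190), resting against its two stops. Now I'll grip the tray.

```bash
python3 - <<'E'
from h import *
def rep(k): s=env.sense(); print(k,round(s['t'],2),round(s['gripper_width'],4),round(float(s['grasp_force']),1),np.round(s['wrist_force'],1),slope(np.array(s['ee_pos'])).round(4))
env.movel(st(.066,.045-TIP,-.004),rate=.12); rep("a")
env.movel(st(.066,.006-TIP,-.004),rate=.08); rep("b")
env.movel(st(.0743,.006-TIP,-.004),rate=.05); rep("c")
effector.grasp(squeeze=25); rep("grip")
s=env.sense()
if abs(s['gripper_width']-.052)<.004:
    env.movel(st(.0743,.03-TIP,-.004),rate=.06); rep("lift")
    env.movel(st(.045,.12-TIP,-.004),rate=.12); rep("up")
    env.movel(st(.0,.2-TIP,-.004),rate=.15); rep("up2")
E
```

```text
a 20.29 0.0919 0.0 [ 0.3 -0.1  0.2] [ 0.0662 -0.0036  0.0106]
b 20.93 0.0924 0.0 [ 1.3 -0.7 -0.3] [ 0.0659 -0.0037 -0.0287]
c 21.24 0.0917 0.0 [-0.2 -0.5  0.8] [ 0.0751 -0.0039 -0.0287]
grip 21.93 0.0522 25.0 [ 1.2 -0.3  1.8] [ 0.0748 -0.004  -0.029 ]
lift 22.48 0.052 25.0 [-0.4  0.4 -3.2] [ 0.074  -0.004  -0.0047]
up 23.42 0.0516 25.0 [-1.   0.2 -1.7] [ 0.0452 -0.0044  0.0845]
up2 24.18 0.0518 25.0 [-0.8 -0.4 -2.7] [ 0.0004 -0.0045  0.1644]
```

```bash
python3 - <<'E'
from h import *
RO=Rz(np.radians(-2.4))@DOWN@Rz(1.5*np.pi)
env.reach(np.array([.531,-.238-.13,.33]),RO)
env.pause(.3)
s=env.sense(); print(s['t'],s['gripper_width'],np.round(s['wrist_force'],1),np.round(s['ee_pos'],4))
p,d=viewer.read_camera("wrist"); cv2.imwrite("pics/w4.png",p[:,:,::-1])
W=cloud("wrist",d,viewer.camera_info("wrist"),(s['ee_pos'],s['tcp_rot']))
m=purple(p)&(d>0)&(W[...,2]>.06)&(W[...,2]<.095)&(abs(W[...,0]-.53)<.06)&(abs(W[...,1]+.238)<.12)
P=W[m];print("org",len(P),"z",np.percentile(P[:,2],[5,50,95]).round(4),cv2.minAreaRect(P[:,:2].astype(np.float32)),cv2.boxPoints(cv2.minAreaRect(P[:,:2].astype(np.float32))).round(4).tolist())
L=(W-s['ee_pos'])@np.array(s['tcp_rot'])
m=purple(p)&(d>0)&(L[...,2]<-.02)&(L[...,2]>-.08);P=L[m];print("tray in tool",len(P),np.percentile(P,[1,50,99],axis=0).round(4).tolist() if len(P) else '')
for n in ("organiser_top","organiser"): print([(np.round(r['at'],4).tolist(),round(r['score'],2)) for r in tip_of("wrist",n)][:2])
E
```

```text
26.8167 0.051977740224160296 [ 0.5 -1.2 -2.4] [ 0.5312 -0.3675  0.33  ]
org 5318 z [0.0706 0.0721 0.0736] ((0.5297688245773315, -0.2264697253704071), (0.13520441949367523, 0.06613030284643173), 87.94508361816406) [[0.4943000078201294, -0.29280000925064087], [0.5604000091552734, -0.295199990272522], [0.5651999711990356, -0.16009999811649323], [0.499099999666214, -0.15770000219345093]]
tray in tool 25633 [[-0.0714, -0.0268, -0.0629], [0.0217, -0.0012, -0.0612], [0.0739, 0.0248, -0.0597]]
[([0.5308, -0.2339, 0.0678], 0.61)]
[([0.5301, -0.2405, -0.0019], 0.75)]
```

View pics/w4.png

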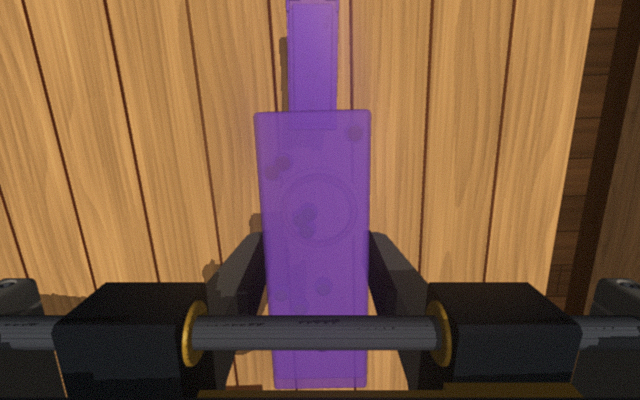

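```bash
python3 - <<'E'
from h import *
env.movel(np.array([.531,-.42,.34]),rate=.15); env.pause(.3)
s=env.sense(); p,d=viewer.read_camera("wrist")
W=cloud("wrist",d,viewer.camera_info("wrist"),(s['ee_pos'],s['tcp_rot']))
m=purple(p)&(d>0)&(W[...,2]>.06)&(W[...,2]<.095)&(abs(W[...,0]-.53)<.06)&(abs(W[...,1]+.238)<.13)
print("rows",np.where(m)[0].min(),s['t'])
P=W[m];r=cv2.minAreaRect(P[:,:2].astype(np.float32));print(len(P),r,cv2.boxPoints(r).round(4).tolist())
for lo,hi in((.066,.0765),(.0775,.09)):
    Q=P[(P[:,2]>lo)&(P[:,2]<hi)]; print(len(Q),np.percentile(Q[:,1],[97,99,99.8,100]).round(4) if len(Q) else '')
L=(W-s['ee_pos'])@np.array(s['tcp_rot'])
m=purple(p)&(d>0)&(abs(L[...,2]+.061)<.004);P=L[m];print("tray",np.percentile(P,[.1,1,50,99,99.9],axis=0).round(4).tolist())
E
```

```text
rows 0 27.7667
4412 ((0.5282430052757263, -0.263590931892395), (0.1119203045964241, 0.06556057929992676), 87.40945434570312) [[0.49300000071525574, -0.3179999887943268], [0.5584999918937683, -0.32100000977516174], [0.5634999871253967, -0.20919999480247498], [0.49799999594688416, -0.2062000036239624]]
4283 [-0.2105 -0.2086 -0.2075 -0.2065]
128 [-0.3026 -0.3017 -0.3014 -0.3014]
tray [[-0.0733, -0.0275, -0.0631], [-0.0713, -0.0266, -0.0626], [0.0221, -0.0012, -0.0612], [0.0739, 0.0242, -0.0597], [0.0752, 0.0256, -0.0589]]
```

```bash
python3 - <<'E'
from h import *
RO=Rz(np.radians(-2.3))@DOWN@Rz(1.5*np.pi); X,Y=.5304,-.238
def rep(k): s=env.sense(); print(k,round(s['t'],2),round(s['gripper_width'],4),np.round(s['wrist_force'],1),np.round(s['ee_pos'],4))
env.movel(np.array([X,Y,.16]),RO,rate=.2)
env.movel(np.array([X,Y,.060]),RO,rate=.1); env.pause(.4); rep("hover")
p,d=viewer.read_camera("scene");W=cloud("scene",d,viewer.camera_info("scene"))
m=purple(p)&(d>0)&(abs(W[...,0]-.53)<.07)&(abs(W[...,1]+.238)<.13)
P=W[m]; T=P[P[:,2]>.112]; print(len(T),cv2.minAreaRect(T[:,:2].astype(np.float32)))
q=p[200:310,180:300,::-1].copy(); cv2.imwrite("pics/s4.png",cv2.resize(q,None,fx=5.4,fy=5.4,interpolation=cv2.INTER_CUBIC))
E
```

```text
hover 30.8 0.0522 [-0.3  0.3 -2.7] [ 0.5305 -0.2381  0.0602]
579 ((0.5433959364891052, -0.23821398615837097), (0.08298131823539734, 0.14995139837265015), 1.442688226699829)
```

View pics/s4.png

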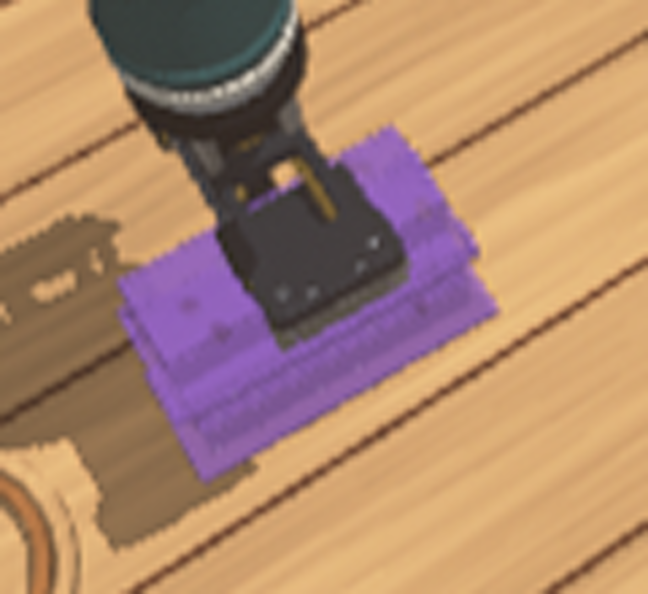

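The tray hovers aligned over the organiser: its lid corners at (120,285) and (470,250) are parallel to and centred on the stack below. I'll lower it under force guard.

```bash
python3 - <<'E'
from h import *
X,Y=.5304,-.238
f0=env.sense()['wrist_force'][2]
for b in (.082,.079,.077,.075,.074,.073,.072,.071,.070):
    env.movel(np.array([X,Y,b-.029]),rate=.03); env.pause(.15)
    s=env.sense(); print(b,round(s['t'],2),np.round(s['wrist_force'],1),np.round(s['moment'],2),np.round(s['ee_pos'],4))
    if s['wrist_force'][2]-f0>3: break
E
```

```text
0.082 31.38 [-0.5 -0.1 -1.7] [-0.03 -0.1   0.02] [ 0.5305 -0.238   0.053 ]
0.079 31.78 [ 0.  -0.8 -1.5] [ 0.01 -0.05  0.03] [ 0.5304 -0.238   0.05  ]
0.077 32.18 [-0.4 -0.3 -2.4] [-0.01 -0.07  0.05] [ 0.5304 -0.238   0.048 ]
0.075 32.58 [-0.2  0.6 -1.2] [-0.02 -0.07 -0.02] [ 0.5304 -0.238   0.046 ]
0.074 32.98 [-0.2 -0.2 -2. ] [-0.05 -0.09 -0.03] [ 0.5304 -0.238   0.045 ]
0.073 33.38 [ 0.7 -0.1 -2.9] [-0.   -0.08  0.01] [ 0.5304 -0.238   0.044 ]
0.072 33.78 [ 0.6 -0.3 -1. ] [-0.02 -0.11  0.03] [ 0.5306 -0.238   0.0431]
0.071 34.18 [-2.6  0.1  6.7] [ 0.04  0.56 -0.01] [ 0.5306 -0.2381  0.043 ]
```

```bash
python3 - <<'E'
from h import *
X,Y=.5304,-.238
env.movel(np.array([X,Y,.0433]),rate=.03)
effector.release(); env.movel(np.array([X,Y,.20]),rate=.12)
env.movel(np.array([X-.02,Y-.0,.30]),rate=.2); env.pause(.3)
s=env.sense(); print(s['t'],np.round(s['wrist_force'],1))
p,d=viewer.read_camera("wrist"); cv2.imwrite("pics/w5.png",p[:,:,::-1]); W=cloud("wrist",d,viewer.camera_info("wrist"),(s['ee_pos'],s['tcp_rot']))
m=purple(p)&(d>0)&(abs(W[...,2]-.104)<.012);P=W[m];print(len(P),cv2.minAreaRect(P[:,:2].astype(np.float32)))
A=np.c_[P[:,:2]-P[:,:2].mean(0),np.ones(len(P))]; print("plane",np.linalg.lstsq(A,P[:,2],rcond=None)[0])
p,d=viewer.read_camera("scene"); L=slope(cloud("scene",d,viewer.camera_info("scene")))
m=(d>0)&(abs(L[...,1])<.02)&(L[...,2]>.17)&(L[...,0]>.15)&(L[...,0]<.3);print("handle open",L[m].mean(0) if m.any() else None)
E
```

```text
37.575 [-0.9  0.5 -0.1]
4874 ((0.5292751789093018, -0.2375056892633438), (0.14921724796295166, 0.05184035003185272), 89.43479919433594)
plane [-0.00115495 -0.00073415  0.10426487]
handle open [ 0.21432244 -0.00149418  0.18892649]
```

View pics/w5.png

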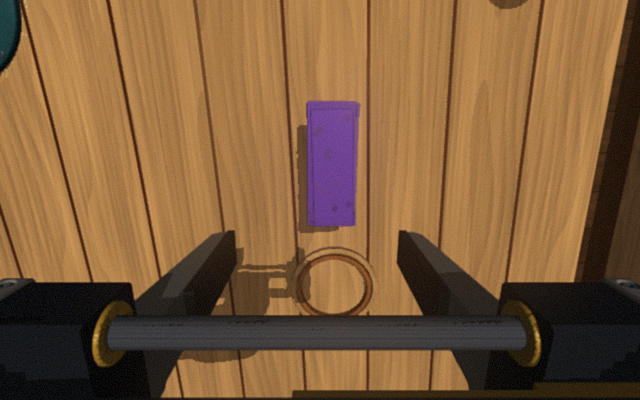

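The tray is level (lid at 104 mm, which is 72 + 32) and between the lips at (332,165). The clamp is still open, so I'm handing in.

```bash
python3 -c "
from h import *
print(workorder.finish_job())"
```

```text
the job is handed in; nothing more can be done
None
```

The job is handed in at about 38 s: the clamp stands open by itself, and the tray sits level and fully home between the lips on the organiser. The gripper first closed above the handle because its fingertips end 35 mm short of the reported TCP. The second try, corrected for this, held.

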